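Lock away the tasting samples

TASK

Pack up the tasting counter: take the key from its wooden stand, put it fully into the lock on top of the wooden cabinet, turn it clockwise to its stop and pull the drawer open. Tip the brown seed clusters off the tasting tray into the drawer's narrow bay (on the right as seen from the robot), set the empty tray back level on the counter, and stand every small tin upright in the wide bay. Then push the drawer fully shut, turn the key back to lock it and put the key fully back in its stand, leaving everything else on the counter where it is.

Things in the scene. Friction and masses are not known exactly. Their poses are not given: they have to be found in the camera images.
- key: Reversible key, upright in its stand at the start. Origin: blade tip; z up to the head, x blade width, y thickness. Steel blade 18 x 5 mm, 27 mm long (last 4 mm is 14 x 3); shoulder plate 26 x 12 mm at z 27 to 31 mm; black head 32 (x) x 10 (y) mm, z 31 to 73 mm, held across its thickness. Home when the shoulder rests on the face round the slot. 50 g.
- key_tip (a point): The middle of the key blade's tip (the key's origin).
- stand_mouth (a point): Centre of the slot's mouth in the top of the key stand, a fixed wooden block 60 x 50 x 45 mm high; axes: x along the slot, z up. The slot is 21 x 8 mm, 29 mm deep, with 3 mm chamfers.
- lock_mouth (a point): Centre of the keyway's mouth in the face of the lock: a square 28 mm brass plug in a dark round rim on the left front of the cabinet's top. Face 108 mm above the counter, 3 mm above the cabinet's top. z up, x along the keyway (20 x 7 mm, 28 mm deep, 2.5 mm chamfers); turns with the lock. Locked, the keyway runs front to back. Key goes straight down, either way round.
- lock (a joint): Turn of the lock (rad): 0 locked, 1.4 (stop) unlocked; grows clockwise seen from above. Stays where left (friction 0.04 N m). The key has about 0.1 rad play in the keyway: turn past the mark until the stop is felt. It draws a hidden bolt that blocks the drawer, opening and shutting, below about 1.1 rad.
- cabinet: Plywood counter-top cabinet with one drawer, fixed, 220 mm deep (x) x 330 mm wide (y) x 105 mm high. Origin at the centre of its underside; its front faces its own -x, roughly to the robot. A small card stands on the back of its top.
- drawer (a joint): How far the drawer is pulled out (m) along the cabinet's -x: 0 shut, 0.145 fully out (then its bays are wholly clear of the cabinet). Friction about 1.5 N.
- drawer_floor (a point): Centre of the drawer floor's upper face, 13 mm above the counter; axes as the cabinet's (y to its left); moves with the drawer. Inside x -65 to 65 mm; divider at y -15 to -10 mm parts the narrow bay (y -145 to -15, clusters) from the wide bay (y -10 to 145, tins). Walls and divider rise 50 mm above it, the 12 mm thick front 78 mm, a steel catch on the divider's back end 76 mm.
- drawer_handle (a point): Middle of the drawer's steel handle bar: 100 mm long along the cabinet's y, 12 mm thick (x), 14 mm high, its middle 45 mm in front of the drawer's front (gap behind it 39 mm), 84 mm above the counter. Moves with the drawer.
- tray: Small wooden tasting tray. Origin: centre of the floor's underside; x points to its open, rimless end, handle at -x. Floor 100 x 90 mm, 4 mm thick; side rims 16 mm high (100 mm over them), back wall 36 mm high at x -50 to -56. Handle: bar 14 mm wide (y), 20 mm high, x -56 to -136 mm, its middle 30 mm above the underside. 160 g.
- cluster0: Wrapped seed cluster, a dark brown rounded block 24 x 20 x 18 mm, 18 g, lying on the tray; two to four are there. Origin at the centre of its underside. It slides off the tray at about 20 degrees of tilt.
- cluster1: Wrapped seed cluster, a dark brown rounded block 24 x 20 x 18 mm, 18 g, lying on the tray; two to four are there. Origin at the centre of its underside. It slides off the tray at about 20 degrees of tilt.
- cluster2: Wrapped seed cluster, a dark brown rounded block 24 x 20 x 18 mm, 18 g, lying on the tray; two to four are there. Origin at the centre of its underside. It slides off the tray at about 20 degrees of tilt.
- cluster3: Wrapped seed cluster, a dark brown rounded block 24 x 20 x 18 mm, 18 g, lying on the tray; two to four are there. Origin at the centre of its underside. It slides off the tray at about 20 degrees of tilt.
- tin0: Small round tin, 40 mm across, 45 mm high, 90 g, with a brown band, standing on the counter at the left; one to three are there. Origin at the centre of its underside, z up.
- tin1: Small round tin, 40 mm across, 45 mm high, 90 g, with a brown band, standing on the counter at the left; one to three are there. Origin at the centre of its underside, z up.
- tin2: Small round tin, 40 mm across, 45 mm high, 90 g, with a brown band, standing on the counter at the left; one to three are there. Origin at the centre of its underside, z up.
- oil_small: Small green oil bottle, 48 mm across, 150 mm high, a bystander. Origin at the centre of its underside.
- gourd: Orange gourd, 72 mm across, 58 mm high, a bystander. Origin at the centre of its underside.
- jar_seeds: Amber jar, 70 mm across, 100 mm high, a bystander. Origin at the centre of its underside.

How it is judged:
On the way, in this order (a step that is already met when the one before it is completed fails the run):
1. the key is fully home in the lock (z of key_tip in the frame of lock_mouth below -0.0235 m and horizontal distance between key_tip and lock_mouth below 0.004 m and angle between key's own z axis and vertical below 0.12 rad), for 0.2 s.
2. with the key home, the lock is turned to its stop (unlocked) (all of step 1 and value of joint lock above 1.2 rad), for 0.2 s.
3. the drawer is pulled open (value of joint drawer above 0.115 m), for 0.2 s.
4. the tasting tray is tipped (angle between tray's own z axis and vertical above 0.25 rad), for 0.05 s.
5. all clusters are in the narrow bay and all tins upright in the wide bay of the open drawer (value of joint drawer above 0.05 m and x of cluster0 in the frame of drawer_floor between -0.069 and 0.069 m and y of cluster0 in the frame of drawer_floor between -0.149 and -0.0115 m and z of cluster0 in the frame of drawer_floor between -0.006 and 0.05 m and x of cluster1 in the frame of drawer_floor between -0.069 and 0.069 m and y of cluster1 in the frame of drawer_floor between -0.149 and -0.0115 m and z of cluster1 in the frame of drawer_floor between -0.006 and 0.05 m and x of cluster2 in the frame of drawer_floor between -0.069 and 0.069 m and y of cluster2 in the frame of drawer_floor between -0.149 and -0.0115 m and z of cluster2 in the frame of drawer_floor between -0.006 and 0.05 m and x of cluster3 in the frame of drawer_floor between -0.069 and 0.069 m and y of cluster3 in the frame of drawer_floor between -0.149 and -0.0115 m and z of cluster3 in the frame of drawer_floor between -0.006 and 0.05 m and x of tin0 in the frame of drawer_floor between -0.069 and 0.069 m and y of tin0 in the frame of drawer_floor between -0.012 and 0.147 m and z of tin0 in the frame of drawer_floor between -0.006 and 0.008 m and angle between each of tin0, tin1, tin2's own z axis and vertical below 0.2 rad and x of tin1 in the frame of drawer_floor between -0.069 and 0.069 m and y of tin1 in the frame of drawer_floor between -0.012 and 0.147 m and z of tin1 in the frame of drawer_floor between -0.006 and 0.008 m and x of tin2 in the frame of drawer_floor between -0.069 and 0.069 m and y of tin2 in the frame of drawer_floor between -0.012 and 0.147 m and z of tin2 in the frame of drawer_floor between -0.006 and 0.008 m), for 0.2 s.
6. the drawer is pushed shut (value of joint drawer below 0.008 m), for 0.2 s.
7. with the drawer shut, the key turns the lock back to locked (value of joint drawer below 0.008 m and value of joint lock below 0.2 rad), for 0.2 s.
At the end, for the whole second after the job is handed in: Drawer shut (8 mm) and locked (lock within 0.2 rad of 0); clusters in the narrow bay, tins upright (0.2 rad) on the floor of the wide bay; key upright in its stand, 23.5 mm deep or more, within 4 mm of the slot's centre; tray level on the counter; tray and key at rest (all of step 7 and x of cluster0 in the frame of drawer_floor between -0.069 and 0.069 m and y of cluster0 in the frame of drawer_floor between -0.149 and -0.0115 m and z of cluster0 in the frame of drawer_floor between -0.006 and 0.05 m and x of cluster1 in the frame of drawer_floor between -0.069 and 0.069 m and y of cluster1 in the frame of drawer_floor between -0.149 and -0.0115 m and z of cluster1 in the frame of drawer_floor between -0.006 and 0.05 m and x of cluster2 in the frame of drawer_floor between -0.069 and 0.069 m and y of cluster2 in the frame of drawer_floor between -0.149 and -0.0115 m and z of cluster2 in the frame of drawer_floor between -0.006 and 0.05 m and x of cluster3 in the frame of drawer_floor between -0.069 and 0.069 m and y of cluster3 in the frame of drawer_floor between -0.149 and -0.0115 m and z of cluster3 in the frame of drawer_floor between -0.006 and 0.05 m and x of tin0 in the frame of drawer_floor between -0.069 and 0.069 m and y of tin0 in the frame of drawer_floor between -0.012 and 0.147 m and z of tin0 in the frame of drawer_floor between -0.006 and 0.008 m and angle between each of tin0, tin1, tin2's own z axis and vertical below 0.2 rad and x of tin1 in the frame of drawer_floor between -0.069 and 0.069 m and y of tin1 in the frame of drawer_floor between -0.012 and 0.147 m and z of tin1 in the frame of drawer_floor between -0.006 and 0.008 m and x of tin2 in the frame of drawer_floor between -0.069 and 0.069 m and y of tin2 in the frame of drawer_floor between -0.012 and 0.147 m and z of tin2 in the frame of drawer_floor between -0.006 and 0.008 m and z of key_tip in the frame of stand_mouth below -0.0235 m and horizontal distance between key_tip and stand_mouth below 0.004 m and angle between key's own z axis and vertical below 0.12 rad and angle between tray's own z axis and vertical below 0.1 rad and height (world z) of tray between -0.006 and 0.008 m and linear speed of each of tray, key below 0.02 m/s); the robot touches nothing.
It fails at once if the small green bottle is moved more than 4 cm (distance of oil_small from where it was at the start of the episode above 0.04 m).
It fails at once if the gourd is moved more than 4 cm (distance of gourd from where it was at the start of the episode above 0.04 m).
It fails at once if the seed jar is moved more than 4 cm (distance of jar_seeds from where it was at the start of the episode above 0.04 m).
Of cluster0, cluster1, cluster2, cluster3 only 2 to 4 are there at a start; the rules pass over those that are not, and their reading is None.
Of tin0, tin1, tin2 only 1 to 3 are there at a start; the rules pass over those that are not, and their reading is None.
At some moment in a run one of tin0, tin1, tin2 may be knocked a few centimetres aside while the robot is not near it.
It also fails if it takes over 210 s, if anything falls off the work surface, if the arm or the gripper's body presses on something with over 40 N, if the wrist force passes 120 N, or if a joint passes its speed limit or range.

ROBOT

A 6-joint arm with a two-finger parallel gripper is mounted at the origin on the work surface. World frame = base frame: x ahead of the robot, y to its left, z up, the work surface at z = 0. Lengths are in m, angles in rad, forces in N, time in s.
With the tool pointing down it reaches from about 0.35 to 1 m from the base axis. Payload 7.1 kg.
Tool frame: the origin (TCP) lies between the finger pads; the fingertips stand 22 mm ahead of it and the grasp point (between the pads) lies 3 mm ahead of it; z points along the fingers, y is the line along which they close (so a half turn about z gives the same grasp; the last joint's range is limited). The gripper opens to 85 mm and grips with 20 to 120 N. Pads are 22 mm wide; open, the fingers measure 114 mm over their backs; the gripper's body (76 mm by 85 mm) begins 54 mm behind the grasp point. The pads swing forward as they close: fully open they stand 13 mm farther back than shut.
Start: joints at [-1.157, 0.423, 1.63, -0, 1.089, -0.019], TCP at [0.262, -0.567, 0.253] pointing down, gripper open.
Joint ranges: [-3, 3], [-0.9, 2.11], [0.09, 2.58], [-1.31, 4.45], [0.11, 2.69], [-2.54, 2.54]. Speed limits (rad/s): [2.39, 2.39, 3.01, 3.14, 3.14, 3.14].

INTERFACE

Orientations are given as a rotation vector (axis times angle).
In Python, from rig import manip gives the robot as it stands. The module is installed in compiled form; this text tells all that it offers. Calls block until the motion is done:
- manip.move_to(position, orientation): joint-space move of the TCP to a pose.
- manip.servo_line(position, orientation=None, rate=0.15): straight line of the TCP; orientation=None keeps the orientation; rate is the mean speed in m/s.
- manip.set_joints(angles): joint-space move.
- manip.command_gripper(opening, f_grip=None): finger opening in m; f_grip is the grip in N (None keeps the last); returns when the fingers have stopped.
- manip.hold(seconds).
- manip.solve_ik(position, orientation): joint angles nearest the present ones, or None.
- manip.camera(name): name is "scene" or "top" or "wrist"; returns a dict with "image" (480x640x3 uint8, red, green, blue), "fx", "fy", "cx", "cy" (pixels), "cam_to_world" (4x4, takes a point from camera to world coordinates); the wrist camera has in their place "mount" (4x4, takes a point from camera to tool coordinates, whose origin is the TCP and whose axes are the flange's). Camera axes: x right, y down, z forward; pixel columns grow to the right and rows downward; lengths in m; the calibration is good to about 2 mm. The wrist camera is an equidistant fisheye: a pixel r from the principal point sees the ray r / f radians off the axis. A picture is of the moment at which its call begins: read the wrist's pose just before it. There is no depth.
A pose or a line that the arm cannot do raises manip.IKError and nothing moves.
- manip.sign_off(): hands the job in; it is judged then, once.
Readings, each from a call of its own:
- manip.get_time(): time.
- manip.get_joint_positions(): joint angles.
- manip.get_joint_vel(): joint speeds.
- manip.get_tau(): joint torques, N m.
- manip.get_position(): TCP position.
- manip.get_ee_rot(): TCP orientation.
- manip.get_contact_force(): force on the tool from outside, world axes, zero at the start.
- manip.get_torque(): the same for the moment, N m.
- manip.get_width(): finger opening in m.
- manip.get_grip_force(): force on a finger pad.
Only numpy, scipy, OpenCV 4.12 (cv2) and the standard library are available. Lean on these libraries where they do the work, as an engineer would, in place of code of your own. Each camera call takes 0.05 s, during which the arm holds its last target. There are 200 camera calls.

## Working session

There is one attempt and no reset: what is moved stays moved. The work goes in short steps, each a Python script; the robot and the scene stay as the last script left them, time stands still between calls to the robot, and variables do not carry over. Pictures are saved under pics/ and viewed, at most 14 in all, crops included, and the job is handed in when it is done.

```bash
mkdir -p pics; ls; python3 - <<'E'
from rig import manip
import cv2,json,numpy as np
for n in ["scene","top"]:
    c=manip.camera(n); cv2.imwrite(f"pics/{n}0.png",c["image"][:,:,::-1])
    print(n,c["fx"],c["fy"],c["cx"],c["cy"],np.round(c["cam_to_world"],4).tolist())
c=manip.camera("wrist");print(c["fx"],c["cx"],c["cy"],np.round(c["mount"],4).tolist())
print(manip.get_time(),manip.get_ee_rot(),manip.get_width())
E
```

```text
pics
scene 616.72463109712 616.72463109712 317.4664679156962 239.50177241373046 [[0.3824, 0.7691, -0.5122, 1.2454], [0.924, -0.3245, 0.2025, -0.3161], [-0.0105, -0.5507, -0.8347, 1.228], [0.0, 0.0, 0.0, 1.0]]
top 537.0219184664742 537.0219184664742 314.49023474248594 237.14209916955994 [[0.0119, -0.9996, 0.0253, 0.4881], [-0.9999, -0.0122, -0.01, -0.0074], [0.0103, -0.0252, -0.9996, 1.4412], [0.0, 0.0, 0.0, 1.0]]
371.64829954431775 314.62688494176336 238.64621298794225 [[0.0002, -0.9525, -0.3047, 0.0774], [1.0, -0.0, 0.0008, -0.0004], [-0.0008, -0.3047, 0.9525, -0.1214], [0.0, 0.0, 0.0, 1.0]]
0.15 [-3.06722052e+00 -6.74280922e-01  3.39982817e-04] 0.08539798374228252
```

View pics/top0.png

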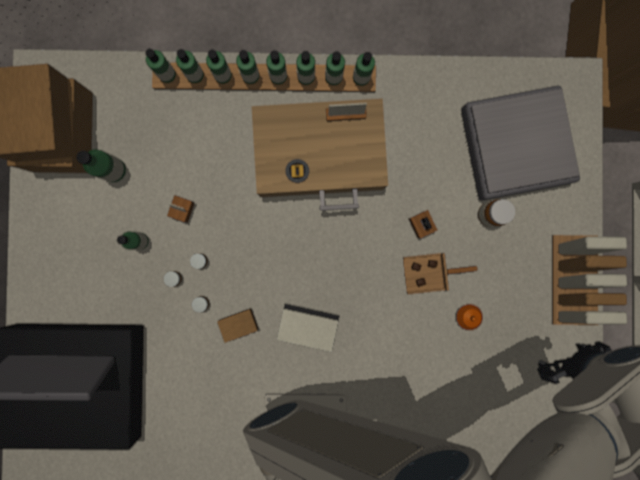

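View pics/scene0.png

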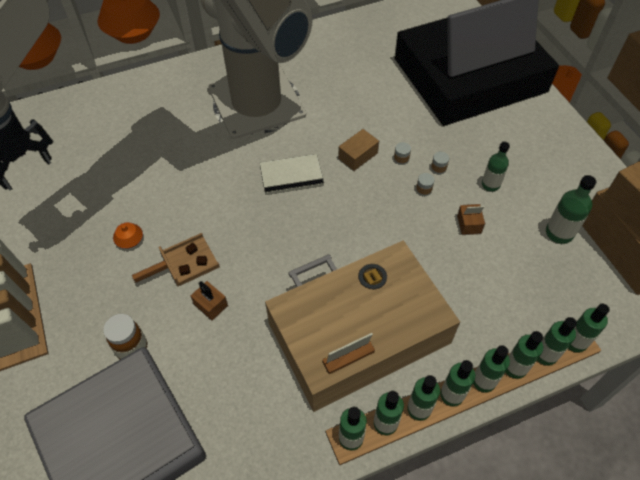

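```bash
cat > h.py <<'E'
from rig import manip
import numpy as np, cv2
from scipy.spatial.transform import Rotation as R
def px(c,u,v,z):
    T=np.array(c["cam_to_world"]); d=T[:3,:3]@[(u-c["cx"])/c["fx"],(v-c["cy"])/c["fy"],1]
    return T[:3,3]+d*(z-T[2,3])/d[2]
def wpx(c,P,Rt,u,v,z):
    """wrist fisheye pixel to plane z; P,Rt TCP pose at the shot (Rt Rotation)"""
    M=np.array(c["mount"]); a=np.array([u-c["cx"],v-c["cy"]]); r=np.linalg.norm(a); th=r/c["fx"]
    d=np.r_[a/max(r,1e-9)*np.sin(th),np.cos(th)]
    o=Rt.apply(M[:3,3])+P; d=Rt.apply(M[:3,:3]@d)
    return o+d*(z-o[2])/d[2]
def down(yaw): # tool z down; closing line (tool y) at angle yaw in the world xy-plane
    y=np.array([np.cos(yaw),np.sin(yaw),0]); z=np.array([0,0,-1.]); x=np.cross(y,z)
    return R.from_matrix(np.c_[x,y,z]).as_rotvec()
def crop(img,x0,y0,x1,y1,s):
    return cv2.resize(img[y0:y1,x0:x1,::-1],None,fx=s,fy=s,interpolation=cv2.INTER_CUBIC)
def stat(t=""):
    print(t,"t=%.1f"%manip.get_time(),"pos",np.round(manip.get_position(),4),"F",np.round(manip.get_contact_force(),1),"w %.4f g %.1f"%(manip.get_width(),manip.get_grip_force()))
E
python3 - <<'E'
from h import *
im=cv2.imread("pics/top0.png")[:,:,::-1]
m=np.zeros((600,800,3),np.uint8)
a=crop(im,395,205,485,300,4); m[:380,:360]=a
b=crop(im,250,95,395,220,3); m[:375,365:800]=b
d=crop(im,155,245,220,315,3); m[385:595,0:195]=d
e=crop(im,280,155,315,190,6); m[385:595,200:410]=e
f=crop(im,310,185,365,220,6); m[385:595,415:745]=f
cv2.imwrite("pics/m1.png",m)
E
```

```text
(no output)
```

View pics/m1.png

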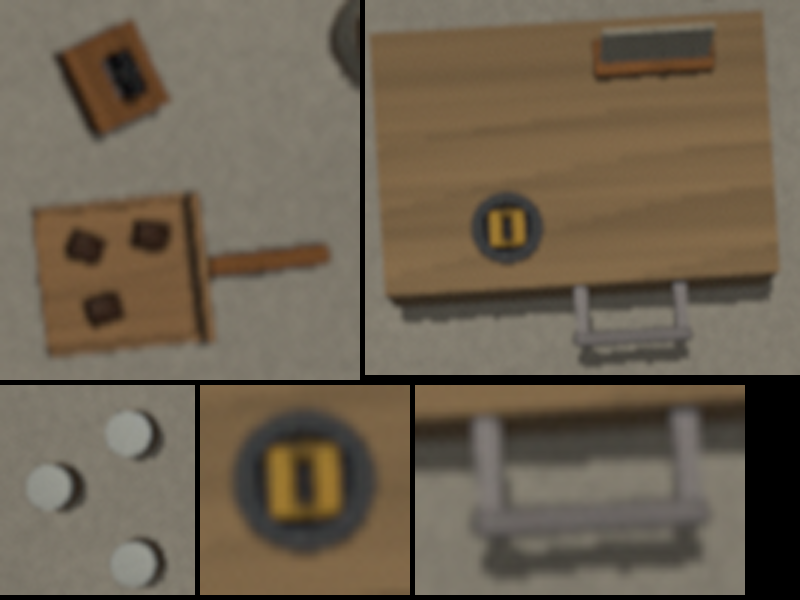

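```bash
python3 - <<'E'
from h import *
c=manip.camera("top")
P=lambda n,u,v,z:print(n,np.round(px(c,u,v,z),4)) 
A=lambda x,y:(395+x/4-.4,205+y/4-.4)
B=lambda x,y:(250+(x-365)/3-.35,95+y/3-.35)
for n,x,y in [("s1",62,55),("s2",132,20),("s3",168,100),("s4",102,135)]: P(n,*A(x,y),.045)
P("keytop",*A(126,75),.091)
P("lock",297,170.4,.108)
for q in [(371,35),(762,12),(778,272),(388,297)]: P("cab",*B(*q),.105)
P("handle",339.1,206.6,.091); P("hL",310+63/6-.4,185+137/6-.4,.091);P("hR",310+291/6-.4,185+127/6-.4,.091)
P("th end",*A(328,254),.04);P("th start",*A(212,265),.04)
for q in [(33,210),(48,355)]:P("tray open",*A(*q),.016)
for q in [(192,195),(212,340)]:P("tray back",*A(*q),.036)
for q in [(85,246),(150,236),(103,308)]:P("clu",*A(*q),.022)
D=lambda x,y:(155+x/3-.35,245+(y-385)/3-.35)
for q in [(130,434),(53,487),(134,563)]:P("tin",*D(*q),.045)
P("oil",133,241,.07);P("gourd",469,317,.03);P("jar",500,212,.1);P("block",180,208,.03);P("smallblk",238,325,.02);P("book",308,327,.02)
E
```

```text
s1 [ 0.5756 -0.2702  0.045 ]
s2 [ 0.599  -0.3158  0.045 ]
s3 [ 0.5471 -0.3396  0.045 ]
s4 [ 0.5237 -0.2967  0.045 ]
keytop [ 0.5606 -0.302   0.091 ]
lock [0.6876 0.0248 0.108 ]
cab [0.8474 0.1403 0.105 ]
cab [ 0.8716 -0.186   0.105 ]
cab [ 0.6537 -0.2012  0.105 ]
cab [0.6286 0.1229 0.105 ]
handle [ 0.6001 -0.0821  0.091 ]
hL [ 0.5974 -0.0342  0.091 ]
hR [ 0.6028 -0.1299  0.091 ]
th end [ 0.4478 -0.4463  0.04  ]
th start [ 0.4398 -0.3703  0.04  ]
tray open [ 0.4741 -0.2571  0.016 ]
tray open [ 0.3781 -0.2678  0.016 ]
tray back [ 0.4853 -0.3579  0.036 ]
tray back [ 0.3906 -0.3716  0.036 ]
clu [ 0.4507 -0.2907  0.022 ]
clu [ 0.4578 -0.3337  0.022 ]
clu [ 0.4099 -0.3029  0.022 ]
tin [0.458  0.2798 0.045 ]
tin [0.4115 0.3453 0.045 ]
tin [0.3469 0.2745 0.045 ]
oil [0.5074 0.4406 0.07  ]
gourd [ 0.319  -0.4299  0.03  ]
jar [ 0.5909 -0.4858  0.1   ]
block [0.5961 0.3325 0.03  ]
smallblk [0.2903 0.1769 0.02  ]
book [ 0.287  -0.0074  0.02  ]
```

```bash
python3 - <<'E'
from h import *
manip.move_to([0.45,-0.45,0.30],manip.get_ee_rot())
for n,p,ys in [("key",[.5615,-.304,.2],[114,-66]),("lock",[.6876,.0248,.2],[94.3,-85.7]),("turned",[.6876,.0248,.14],[8,-8,-188+16,172])]:
    for y in ys:
        q=manip.solve_ik(p,down(np.radians(y))); print(n,y,None if q is None else np.round(q,2))
# look at key
y=114
for yy in (114,-66):
    q=manip.solve_ik([.5615,-.304,.2],down(np.radians(yy)))
y=-66
manip.move_to([.5615,-.304,.20],down(np.radians(y)))
np.save("kp.npy",np.r_[manip.get_position(),manip.get_ee_rot()])
c=manip.camera("wrist"); cv2.imwrite("pics/w_key.png",c["image"][:,:,::-1]); stat()
E
```

```text
key 114 [-0.51  0.5   1.64 -0.    1.   -2.5 ]
key -66 [-0.51  0.5   1.64 -0.    1.    0.64]
lock 94.3 [ 0.02  0.57  1.52 -0.    1.05 -1.63]
lock -85.7 [0.02 0.57 1.52 0.   1.05 1.51]
turned 8 [ 0.02  0.64  1.55 -0.    0.95 -0.12]
turned -8 [ 0.02  0.64  1.55 -0.    0.95  0.16]
turned -172 None
turned 172 None
 t=2.0 pos [ 0.5613 -0.3059  0.201 ] F [0.2 0.6 0.2] w 0.0852 g 0.0
```

View pics/w_key.png

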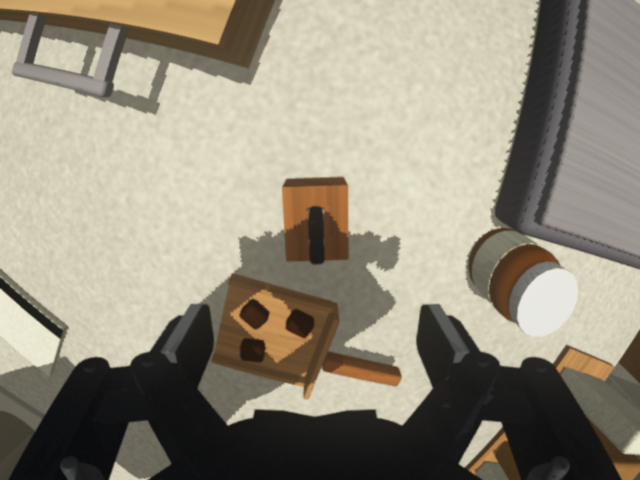

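```bash
python3 - <<'E'
from h import *
c=manip.camera("wrist"); k=np.load("kp.npy"); Rt=R.from_rotvec(k[3:]);P=k[:3]
f=lambda u,v,z:(wpx(c,P,Rt,u,v,z))
tx=Rt.apply([1,0,0]); print("tool x",np.round(tx,3))
e=f(316.5,263,.091); print("key end",e,"centre",e+.016*tx)
e=f(316,205,.049); print("near end low",e,"centre",e-.016*tx)
for q in [(283,187),(348,185),(286,262),(349,260)]: print("st",np.round(f(*q,.045),4))
print(np.mean([f(*q,.045) for q in [(283,187),(348,185),(286,262),(349,260)]],0))
d=f(317.5,263,.091)-f(315.5,230,.091); print("axis deg",np.degrees(np.arctan2(d[1],d[0])))
print("tray handle", f(397,375,.04), f(326,357,.04))
E
```

```text
tool x [0.914 0.406 0.   ]
key end [ 0.54929579 -0.31207191  0.091     ] centre [ 0.56391786 -0.30557615  0.09100244]
near end low [ 0.57682989 -0.29968041  0.049     ] centre [ 0.56220781 -0.30617616  0.04899756]
st [ 0.5787 -0.2716  0.045 ]
st [ 0.6001 -0.3158  0.045 ]
st [ 0.5237 -0.2971  0.045 ]
st [ 0.5457 -0.3425  0.045 ]
[ 0.56206954 -0.30673164  0.045     ]
axis deg -152.661761608305
tray handle [ 0.45492292 -0.44032083  0.04      ] [ 0.4490518  -0.36684985  0.04      ]
```

```bash
python3 - <<'E'
from h import *
o=down(np.radians(-64.7))
manip.command_gripper(.05,40)
manip.servo_line([.5625,-.306,.13],o); manip.servo_line([.5625,-.306,.076],rate=.08); manip.hold(.3); stat("at key")
manip.command_gripper(0.0,60); manip.hold(.3); stat("grip")
np.save("keygrip.npy",np.r_[manip.get_position(),manip.get_ee_rot()])
manip.servo_line([.5625,-.306,.16],rate=.1); stat("up")
manip.servo_line([.56,-.25,.26],rate=.2)
L=down(np.radians(94.3)); q=manip.solve_ik([.6876,.0248,.26],L); print(np.round(q,2))
manip.move_to([.6876,.0248,.26],L); manip.servo_line([.6876,.0248,.215],L);manip.hold(.4)
np.save("lk.npy",np.r_[manip.get_position(),manip.get_ee_rot()])
c=manip.camera("wrist"); cv2.imwrite("pics/w_lock.png",crop(c["image"],160,60,460,285,2.6)); stat()
E
```

```text
at key t=4.2 pos [ 0.5628 -0.3061  0.0765] F [-0.5  0.3 -0.2] w 0.0498 g 0.0
grip t=5.0 pos [ 0.5626 -0.306   0.0762] F [-0.1  0.1  3.6] w 0.0097 g 58.5
up t=6.0 pos [ 0.562  -0.3057  0.1594] F [-0.2  0.5 -0.6] w 0.0095 g 58.3
[ 0.02  0.51  1.47 -0.    1.16 -1.63]
 t=9.6 pos [0.6877 0.0248 0.2155] F [ 0.5 -0.6 -0.6] w 0.0093 g 58.3
```

View pics/w_lock.png

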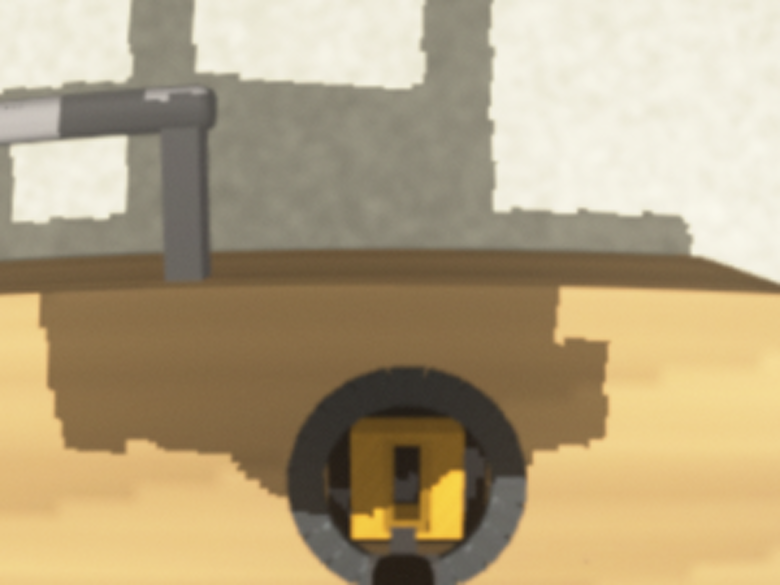

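```bash
python3 - <<'E'
from h import *
c=manip.camera("wrist"); k=np.load("lk.npy"); Rt=R.from_rotvec(k[3:]);P=k[:3]
f=lambda u,v,z:wpx(c,P,Rt,160+u/2.6-.3,60+v/2.6-.3,z)
q=[f(*a,.108) for a in [(351,418),(464,418),(351,541),(464,541)]]
print(np.round(q,4),np.mean(q,0)); print("tool",np.round(Rt.as_matrix(),3).tolist())
print("cab front edge",f(50,290,.105),f(700,285,.105), "keyway",f(391,446,.108),f(423,446,.108))
print("tip if z .156",f(403,541,.157))
E
```

```text
[[0.6713 0.0108 0.108 ]
 [0.6692 0.0385 0.108 ]
 [0.7039 0.0127 0.108 ]
 [0.7017 0.0416 0.108 ]] [0.68652381 0.02588953 0.108     ]
tool [[-0.997, -0.075, 0.001], [-0.075, 0.997, 0.0], [-0.001, -0.0, -1.0]]
cab front edge [ 0.64397401 -0.06756375  0.105     ] [0.63107978 0.0944599  0.105     ] keyway [0.67775348 0.02111503 0.108     ] [0.67715576 0.02901095 0.108     ]
tip if z .156 [0.68275153 0.02449438 0.157     ]
```

```bash
cat >> h.py <<'E'
def descend(x,y,z0,z1,step=.003,fmax=12,rate=.03):
    """step down until the upward force passes fmax; True if z1 was reached"""
    for z in np.arange(z0,z1-1e-6,-step):
        manip.servo_line([x,y,z],rate=rate); F=manip.get_contact_force()
        if F[2]>fmax or np.hypot(F[0],F[1])>20: stat("stop z=%.4f"%z); return False
    return True
E
python3 - <<'E'
from h import *
x,y=.6882,.0252
manip.servo_line([x,y,.17],down(np.radians(94.3)),rate=.1);manip.hold(.2);stat()
print(descend(x,y,.167,.138)); manip.hold(.2);stat()
E
```

```text
t=10.4 pos [0.6887 0.0252 0.1709] F [ 0.6  1.2 -0.8] w 0.0091 g 58.3
True
 t=13.1 pos [0.6881 0.0252 0.14  ] F [-0.7  0.8  0.6] w 0.0095 g 58.3
```

```bash
python3 - <<'E'
from h import *
x,y=.6882,.0252
for z in (.137,.136,.135,.134):
    manip.servo_line([x,y,z],rate=.03); stat(str(z))
    if manip.get_contact_force()[2]>10: break
E
```

```text
0.137 t=13.4 pos [0.6886 0.0252 0.1391] F [-4.4 -0.5 12.6] w 0.0095 g 60.5
```

```bash
python3 - <<'E'
from h import *
x,y,z=.6882,.0252,.1375
manip.hold(.3)
for yw in list(np.arange(88,14,-6))+list(np.arange(13,-4,-1.5)):
    manip.servo_line([x,y,z],down(np.radians(yw)),rate=.03); T=manip.get_torque()
    if yw<25 or abs(T[2])>.2: print(round(yw,1),np.round(T,2),np.round(manip.get_contact_force(),1))
    if abs(T[2])>.6 : break
manip.hold(.4); stat(); print(R.from_rotvec(manip.get_ee_rot()).as_matrix()[:2,1])
E
```

```text
22 [-0.18  0.42 -0.03] [-1.4 -0.8  8.2]
16 [-0.16  0.44 -0.09] [-1.8 -0.6  7.9]
13.0 [-0.14  0.44 -0.05] [-2.4 -1.5  8.6]
11.5 [-0.25  0.41  0.  ] [-1.9 -0.9  8.3]
10.0 [-0.12  0.43 -0.03] [-2.8 -0.6  9.5]
8.5 [-0.16  0.44 -0.08] [-2.7 -0.3 10. ]
7.0 [-0.13  0.54  0.  ] [-4.  -1.   9.2]
5.5 [-0.25  0.54  0.17] [-2.7 -0.9 10.4]
4.0 [-0.18  0.63  0.37] [-2.7 -1.2 10. ]
2.5 [-0.05  0.67  0.53] [-3.  -1.3  9.3]
1.0 [-0.04  0.64  0.88] [-2.2 -0.7  9.2]
 t=19.7 pos [0.6885 0.0252 0.1391] F [-2.2 -0.2  9.1] w 0.0099 g 62.0
[0.99980804 0.01956678]
```

```bash
python3 - <<'E'
from h import *
x,y=.6882,.0252
manip.servo_line([x,y,.1385],down(np.radians(5.5)),rate=.03)
manip.command_gripper(.05); manip.servo_line([x,y,.23],rate=.15); stat("off key")
a=np.radians(4.3); o=down(a); u=np.array([np.cos(a),np.sin(a),0])
H=np.array([.5995,-.0821,.087])
manip.move_to(H+[0,0,.08],o); manip.servo_line(H,rate=.1); stat("handle")
manip.command_gripper(0,60); manip.hold(.2); stat("grip"); p0=manip.get_position()
np.save("handle0.npy",p0)
t0=np.array([p0[0],p0[1],.086])
for d in np.r_[.03:.141:.02,.142,.145,.148]:
    manip.servo_line(t0-u*d,rate=.08); F=manip.get_contact_force()
    if abs(F[0])>12: print(d);stat(); break
manip.hold(.3); stat("open"); p=manip.get_position(); print("pulled",(p0-p)@u)
c=manip.camera("top"); cv2.imwrite("pics/top1.png",crop(c["image"],150,80,450,305,2.6))
E
```

```text
off key t=21.2 pos [0.6876 0.0252 0.2292] F [-0.1 -0.4  0.1] w 0.0499 g 0.0
handle t=22.8 pos [ 0.6    -0.0821  0.0875] F [-0.2 -0.2  0.4] w 0.0501 g 0.0
grip t=23.4 pos [ 0.6001 -0.0822  0.0878] F [-1.3 -0.2  6.3] w 0.0109 g 59.3
open t=27.0 pos [ 0.4564 -0.0929  0.0877] F [ 9.3 10.3 11.1] w 0.0106 g 60.5
pulled 0.14407605384678407
```

View pics/top1.png

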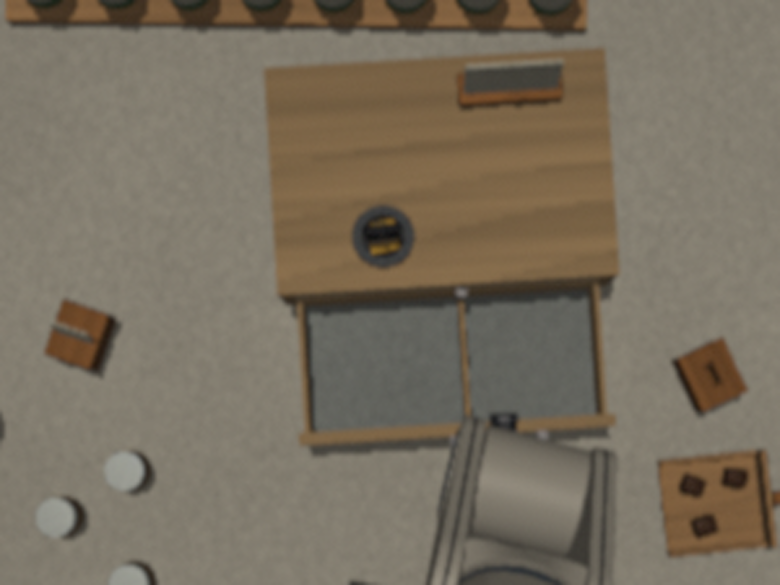

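```bash
python3 - <<'E'
from h import *
c=manip.camera("top"); f=lambda u,v,z:px(c,150+u/2.6-.3,80+v/2.6-.3,z)
a=np.radians(4.3); u=np.array([np.cos(a),np.sin(a),0]); v=np.array([-u[1],u[0],0])
C=np.array([.7503,-.031,0])
for n,q in dict(L1=(309,310,.063),L2=(313,425,.063),D1=(462,310,.063),D2=(468,415,.063),R1=(595,295,.063),R2=(603,413,.063),F1=(315,432,.091),F2=(600,417,.091),F1o=(302,445,.091),F2o=(614,427,.091)).items():
    p=f(*q)-C; p0=f(*q);print(n,np.round(p0,4),"cab x %.4f y %.4f"%(p@u,p@v))
p=manip.get_position()-C; print("handle cab",p@u,p@v)
manip.command_gripper(.05); q=manip.get_position(); manip.servo_line([q[0],q[1],.25]); stat()
for yw in (6,-174,186):
  for nm,P in (("handle",[.4425,-.408,.033]),("abv",[.4425,-.408,.25])):
    s=manip.solve_ik(P,down(np.radians(yw))); print(nm,yw,None if s is None else np.round(s,2))
c2=R.from_rotvec(np.array([-np.sin(np.radians(94.3)),np.cos(np.radians(94.3)),0])*np.radians(38))
for D in (-.10,-.115):
  E=C+u*(-.178)+v*D+[0,0,.06]
  h=np.radians(94.3); Rt=c2*R.from_euler('z',h)
  for yw in (4.3,-175.7):
    s=manip.solve_ik(E+Rt.apply([-.148,0,.033]),(c2*R.from_rotvec(down(np.radians(yw)))).as_rotvec()); print(D,E+Rt.apply([-.148,0,.033]),s)
E
```

```text
L1 [0.6198 0.098  0.063 ] cab x -0.1204 y 0.1384
L2 [0.5062 0.0925 0.063 ] cab x -0.2341 y 0.1414
D1 [ 0.6218 -0.0533  0.063 ] cab x -0.1298 y -0.0126
D2 [ 0.5179 -0.0604  0.063 ] cab x -0.2339 y -0.0119
R1 [ 0.6384 -0.1849  0.063 ] cab x -0.1232 y -0.1451
R2 [ 0.5215 -0.1938  0.063 ] cab x -0.2403 y -0.1452
F1 [0.4991 0.0884 0.091 ] cab x -0.2415 y 0.1379
F2 [ 0.5169 -0.1872  0.091 ] cab x -0.2444 y -0.1382
F1o [0.4864 0.1008 0.091 ] cab x -0.2533 y 0.1512
F2o [ 0.5074 -0.2008  0.091 ] cab x -0.2549 y -0.1511
handle cab -0.29775376109060664 -0.03969695341750607
 t=28.8 pos [ 0.4514 -0.0932  0.2492] F [ 0.2 -2.  -0.4] w 0.0502 g 0.0
handle 6 [-0.76  0.7   1.77 -0.    0.66 -0.87]
abv 6 [-0.76  0.39  1.69 -0.    1.06 -0.87]
handle -174 [-0.76  0.7   1.77 -0.    0.66  2.27]
abv -174 [-0.76  0.39  1.69 -0.    1.06  2.27]
handle 186 [-0.76  0.7   1.77 -0.    0.66  2.27]
abv 186 [-0.76  0.39  1.69 -0.    1.06  2.27]
-0.1 [ 0.58752003 -0.24010239  0.17712225] [-0.13975089  0.54230498  1.8140737  -0.9134396   0.86309798  0.42986529]
-0.1 [ 0.58752003 -0.24010239  0.17712225] None
-0.115 [ 0.58864471 -0.25506017  0.17712225] [-0.16494067  0.54579618  1.80705791 -0.91939859  0.85108821  0.4118021 ]
-0.115 [ 0.58864471 -0.25506017  0.17712225] None
```

```bash
cat >> h.py <<'E'
A=np.radians(4.3); U=np.array([np.cos(A),np.sin(A),0]); V=np.array([-U[1],U[0],0]); C=np.array([.7503,-.031,0])
def cab(x,y,z): return C+U*x+V*y+[0,0,z]
E
python3 - <<'E'
from h import *
o=down(np.radians(6)); G=np.array([.4425,-.408,.033])
manip.move_to(G+[0,0,.15],o); manip.servo_line(G+[0,0,.04],rate=.2); manip.servo_line(G,rate=.08); stat()
manip.command_gripper(0,110); manip.hold(.3); stat("grip"); np.save("traygrip.npy",np.r_[manip.get_position(),manip.get_ee_rot()])
p=manip.get_position(); manip.servo_line([p[0],p[1],.10],rate=.08); manip.servo_line([p[0],p[1],.22],rate=.12); stat("lift")
h=np.radians(94.3); ax=np.array([-np.sin(h),np.cos(h),0])
def pour(th,D,z,rate=.08):
    T=R.from_rotvec(ax*np.radians(th)); P=cab(-.178,D,z)+(T*R.from_euler('z',h)).apply([-.148,0,.033])
    manip.servo_line(P,(T*R.from_rotvec(down(A))).as_rotvec(),rate=rate)
pour(0,-.115,.19,.15); pour(0,-.115,.12); stat("over")
c=manip.camera("top"); cv2.imwrite("pics/pour0.png",crop(c["image"],250,130,500,317,3.2))
E
```

```text
t=31.4 pos [ 0.4424 -0.4079  0.0326] F [-0.3  0.1 -0.1] w 0.0498 g 0.0
grip t=32.1 pos [ 0.4427 -0.4083  0.0335] F [-0.6  0.7  5.7] w 0.0121 g 107.2
lift t=34.3 pos [ 0.4423 -0.4079  0.2191] F [ 0.4 -1.1 -3.3] w 0.0122 g 107.4
over t=36.6 pos [ 0.5929 -0.3068  0.1535] F [ 0.7 -0.2 -2. ] w 0.0123 g 107.4
```

View pics/pour0.png

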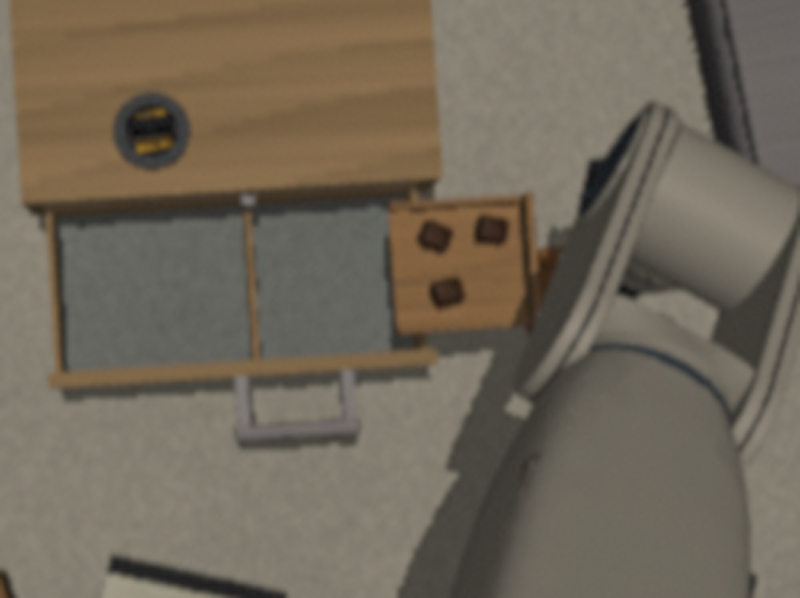

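```bash
python3 - <<'E'
from h import *
h=np.radians(94.3); ax=np.array([-np.sin(h),np.cos(h),0])
def pour(th,D,z,rate=.08):
    T=R.from_rotvec(ax*np.radians(th)); P=cab(-.183,D,z)+(T*R.from_euler('z',h)).apply([-.148,0,.033])
    manip.servo_line(P,(T*R.from_rotvec(down(A))).as_rotvec(),rate=rate)
for th,z in [(10,.10),(18,.085),(23,.075),(27,.07),(32,.07),(37,.07)]: pour(th,-.112,z,.06)
manip.hold(.8); stat("poured")
c=manip.camera("top"); 
cv2.imwrite("pics/pour1.png",crop(c["image"],250,130,500,317,3.2))
E
```

```text
poured t=39.5 pos [ 0.5836 -0.2544  0.1854] F [-0.2  0.7 -1.6] w 0.0120 g 107.6
```

View pics/pour1.png

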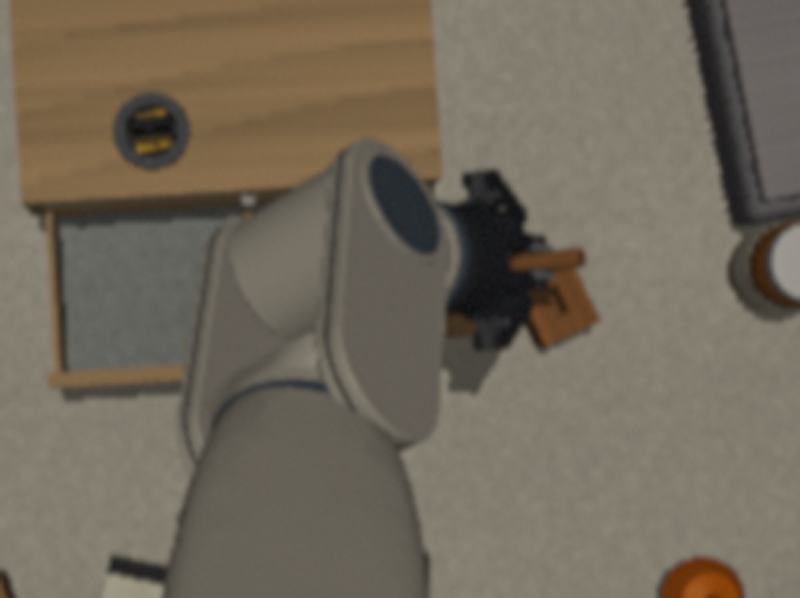

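```bash
python3 - <<'E'
from h import *
h=np.radians(94.3); ax=np.array([-np.sin(h),np.cos(h),0])
def pour(th,D,z,rate=.08):
    T=R.from_rotvec(ax*np.radians(th)); P=cab(-.183,D,z)+(T*R.from_euler('z',h)).apply([-.148,0,.033])
    manip.servo_line(P,(T*R.from_rotvec(down(A))).as_rotvec(),rate=rate)
pour(42,-.112,.075); manip.hold(.3); pour(20,-.112,.10,.12); pour(0,-.15,.16,.15)
c=manip.camera("top"); cv2.imwrite("pics/pour2.png",crop(c["image"],250,130,500,317,3.2)); stat()
E
```

```text
t=41.5 pos [ 0.5896 -0.3399  0.192 ] F [ 0.4  0.1 -2.3] w 0.0123 g 107.5
```

View pics/pour2.png

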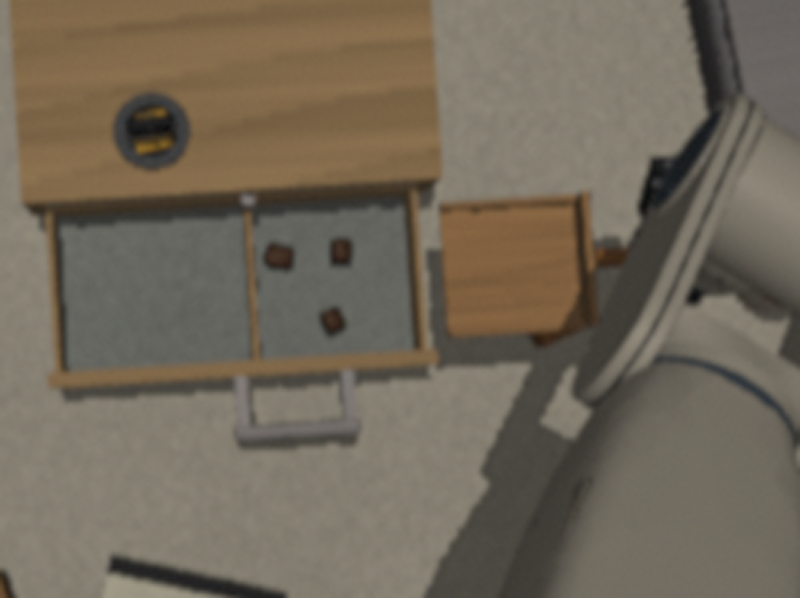

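```bash
cat >> h.py <<'E'
def tins():
    c=manip.camera("top"); im=c["image"][:,:,:].astype(int); g=im.min(2); m=np.zeros(g.shape,np.uint8)
    m[215:345,100:262]=(g[215:345,100:262]>135)
    n,_,s,ce=cv2.connectedComponentsWithStats(m)
    return [(s[i,4],np.round(px(c,*ce[i],.045),4)) for i in range(1,n) if s[i,4]>60]
E
python3 - <<'E'
from h import *
k=np.load("traygrip.npy"); o=down(np.radians(6))
x,y=k[:2]
manip.servo_line([x,y,.16],o,rate=.15); manip.servo_line([x,y,.05],o,rate=.12)
print(descend(x,y,.042,.031,step=.002,fmax=6)); stat("down")
manip.command_gripper(.045); manip.hold(.2); manip.servo_line([x,y,.18],rate=.15)
print(tins()); stat()
E
```

```text
stop z=0.0320 t=45.5 pos [ 0.4428 -0.4086  0.0332] F [-2.8  0.9 10.3] w 0.0122 g 109.8
False
down t=45.5 pos [ 0.4428 -0.4086  0.0332] F [-2.8  0.9 10.3] w 0.0122 g 109.8
[(np.int32(162), array([0.4591, 0.2823, 0.045 ])), (np.int32(145), array([0.3721, 0.3424, 0.045 ])), (np.int32(150), array([0.3463, 0.2763, 0.045 ]))]
 t=47.3 pos [ 0.4422 -0.4078  0.1788] F [ 0.7 -0.8 -0.6] w 0.0452 g 0.0
```

```bash
cat >> h.py <<'E'
def tin(x,y,yaw,Y):
    o=down(np.radians(yaw)); manip.command_gripper(.062,40)
    manip.move_to([x,y,.16],o); manip.servo_line([x,y,.07],rate=.2); manip.servo_line([x,y,.036],rate=.08); stat("pre")
    manip.command_gripper(.0,40); manip.hold(.2); stat("grip")
    if abs(manip.get_width()-.04)>.005: raise SystemExit("bad width")
    manip.servo_line([x,y,.18],rate=.15)
    p=cab(-.178,Y,.18); manip.move_to(p,down(A)); manip.servo_line([p[0],p[1],.065],rate=.12)
    descend(p[0],p[1],.058,.046,step=.003,fmax=6); stat("placed")
    manip.command_gripper(.054); manip.hold(.2); manip.servo_line([p[0],p[1],.18],rate=.15)
E
python3 - <<'E'
from h import *
p=manip.get_position(); manip.servo_line([p[0],p[1],.26],rate=.2); manip.move_to([.45,0,.26],down(A))
t=tins(); print(t)
T=t[0][1]; tin(T[0],T[1],0,.115); print(tins())
E
```

```text
[(np.int32(143), array([0.4591, 0.2821, 0.045 ])), (np.int32(116), array([0.3734, 0.3416, 0.045 ])), (np.int32(124), array([0.3475, 0.2759, 0.045 ]))]
pre t=52.1 pos [0.4588 0.282  0.0355] F [-0.3 -0.   0.2] w 0.0618 g 0.0
grip t=52.6 pos [0.4594 0.2823 0.0365] F [-0.  -0.7  6. ] w 0.0389 g 40.3
stop z=0.0460 t=57.1 pos [0.5676 0.0706 0.0488] F [ 1.7 -0.1 21.6] w 0.0391 g 42.8
placed t=57.1 pos [0.5676 0.0706 0.0488] F [ 1.7 -0.1 21.6] w 0.0391 g 42.8
[(np.int32(130), array([0.3731, 0.3426, 0.045 ])), (np.int32(133), array([0.3469, 0.2761, 0.045 ]))]
```

```bash
sed -i 's/descend(p\[0\],p\[1\],.058,.046,step=.003/descend(p[0],p[1],.056,.047,step=.0015/' h.py; python3 - <<'E'
from h import *
t=tins(); T=t[0][1]; tin(T[0],T[1],-21,.0675)
t=tins(); print(t); T=t[0][1]; tin(T[0],T[1],0,.020)
p=manip.get_position(); manip.servo_line([p[0],p[1],.26],rate=.2); manip.move_to([.40,-.20,.28],down(A))
print(tins()); c=manip.camera("top"); cv2.imwrite("pics/t2.png",crop(c["image"],250,130,500,317,3.2)); stat()
E
```

```text
pre t=61.5 pos [0.3731 0.3423 0.0358] F [-0.2  0.1  0.1] w 0.0621 g 0.0
grip t=62.0 pos [0.3734 0.3426 0.0365] F [-0.5 -1.1  6.9] w 0.0390 g 40.2
stop z=0.0485 t=67.3 pos [0.5689 0.023  0.0495] F [0.6 0.1 7.6] w 0.0389 g 40.8
placed t=67.3 pos [0.5689 0.023  0.0495] F [0.6 0.1 7.6] w 0.0389 g 40.8
[(np.int32(127), array([0.3471, 0.2759, 0.045 ]))]
pre t=71.6 pos [0.3472 0.276  0.0362] F [ 0.4 -0.1 -0.2] w 0.0618 g 0.0
grip t=72.1 pos [0.3474 0.2761 0.0367] F [ 0.3 -0.5  6.3] w 0.0387 g 39.7
stop z=0.0485 t=77.4 pos [ 0.5726 -0.0243  0.0497] F [0.6 1.5 7.2] w 0.0390 g 40.8
placed t=77.4 pos [ 0.5726 -0.0243  0.0497] F [0.6 1.5 7.2] w 0.0390 g 40.8
[]
 t=80.5 pos [ 0.4009 -0.1995  0.2797] F [ 0.2  0.8 -0.2] w 0.0537 g 0.0
```

View pics/t2.png

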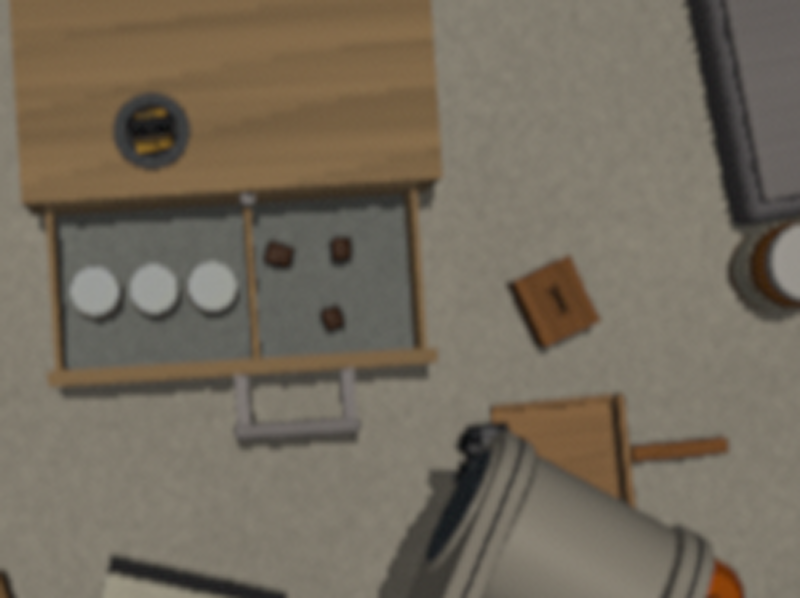

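```bash
python3 - <<'E'
from h import *
o=down(A); H=np.array([.4560,-.0929,.087])
manip.move_to(H+[0,0,.08],o); manip.servo_line(H,rate=.1); manip.command_gripper(0,60); manip.hold(.2); stat("grip")
p0=manip.get_position(); h0=np.load("handle0.npy"); print("need",(h0-p0)@U)
n=(h0-p0)@U
s=np.array([p0[0],p0[1],.086])
for d in list(np.arange(.02,n-.004,.02))+[n-.003,n-.001,n+.001,n+.003,n+.005]:
    manip.servo_line(s+U*d,rate=.07); F=manip.get_contact_force()
    if F[0]<-14: break
manip.hold(.3); stat("shut"); print("left",(h0-manip.get_position())@U)
E
```

```text
grip t=82.8 pos [ 0.4566 -0.093   0.0876] F [-0.3  0.5  6.6] w 0.0110 g 58.7
need 0.14387485154794172
shut t=87.2 pos [ 0.6013 -0.0822  0.0875] F [-18.   -2.6  26.8] w 0.0110 g 61.7
left -0.001219381166834294
```

```bash
python3 - <<'E'
from h import *
manip.command_gripper(.05); p=manip.get_position(); manip.servo_line([p[0],p[1],.23],rate=.15)
x,y=.6882,.0252; o=down(np.radians(9))
manip.move_to([x,y,.22],o); manip.servo_line([x,y,.138],rate=.1); stat("at key")
manip.command_gripper(0,60); manip.hold(.2); stat("grip")
for yw in list(np.arange(15,94,6))+list(np.arange(94,109,1.5)):
    manip.servo_line([x,y,.1385],down(np.radians(yw)),rate=.03); T=manip.get_torque()
    if yw>=94 or abs(T[2])>.3: print(round(yw,1),np.round(T[2],2),np.round(manip.get_contact_force(),1))
    if abs(T[2])>.6: break
manip.hold(.3); stat()
manip.servo_line([x,y,.139],down(np.radians(95)),rate=.03); stat("neutral"); print(manip.get_torque()[2])
manip.servo_line([x,y,.26],rate=.08); stat("out")
E
```

```text
at key t=90.3 pos [0.6888 0.0252 0.1387] F [0.3 1.2 0.1] w 0.0498 g 0.0
grip t=91.0 pos [0.6885 0.0252 0.1387] F [-1.2  0.1  6.3] w 0.0094 g 58.7
94.0 -0.0 [3.8 4.3 3.5]
95.5 0.04 [3.3 4.2 3.8]
97.0 0.0 [2.9 3.9 4.7]
98.5 -0.0 [3.5 4.1 3.9]
100.0 -0.04 [2.4 3.4 4.3]
101.5 0.03 [3.2 3.6 4.7]
103.0 -0.19 [2.8 4.5 4.1]
104.5 -0.39 [2.7 4.7 5.1]
106.0 -0.66 [2.6 4.4 4. ]
 t=97.2 pos [0.6882 0.0257 0.1387] F [3.8 4.4 4.3] w 0.0093 g 59.6
neutral t=97.5 pos [0.688  0.025  0.1387] F [3.  1.2 1.4] w 0.0096 g 58.7
0.041575656723927434
out t=99.2 pos [0.6879 0.0252 0.2593] F [ 0.8  0.2 -0.3] w 0.0094 g 58.7
```

```bash
python3 - <<'E'
from h import *
o=down(np.radians(-64.7)); x,y=.5626,-.306
manip.servo_line([.58,-.2,.27],rate=.2); manip.move_to([x,y,.24],o); manip.servo_line([x,y,.115],rate=.12); manip.hold(.2); stat()
ok=descend(x,y,.108,.072,step=.0025,fmax=10); manip.hold(.2); stat("in %s"%ok); print(manip.get_torque())
E
```

```text
t=104.2 pos [ 0.563  -0.3062  0.1158] F [ 0.7  0.4 -0. ] w 0.0093 g 58.7
stop z=0.0730 t=108.1 pos [ 0.563  -0.3062  0.0756] F [-6.2  3.4 22.2] w 0.0098 g 62.2
in False t=108.3 pos [ 0.563  -0.3062  0.0756] F [-7.   4.3 21.8] w 0.0095 g 62.2
[ 0.63606477  1.0291955  -0.01506423]
```

```bash
python3 - <<'E'
from h import *
x,y=.5626,-.306
manip.servo_line([x,y,.0755],rate=.03); manip.command_gripper(.05); manip.servo_line([x,y,.2],rate=.1); 
manip.servo_line([.45,-.25,.3],rate=.2); manip.move_to([.36,.15,.3],down(0)); manip.hold(.5); stat()
c=manip.camera("top"); s=manip.camera("scene")["image"]
m=np.hstack([crop(c["image"],245,95,515,345,1.5),crop(s,90,210,470,420,1)[:,:395]][:1])
cv2.imwrite("pics/end.png",np.vstack([m,cv2.resize(crop(s,90,210,470,410,1),(m.shape[1],213))]))
E
```

```text
t=113.3 pos [0.3601 0.1499 0.3   ] F [ 0.4  0.8 -0.3] w 0.0501 g 0.0
```

View pics/end.png

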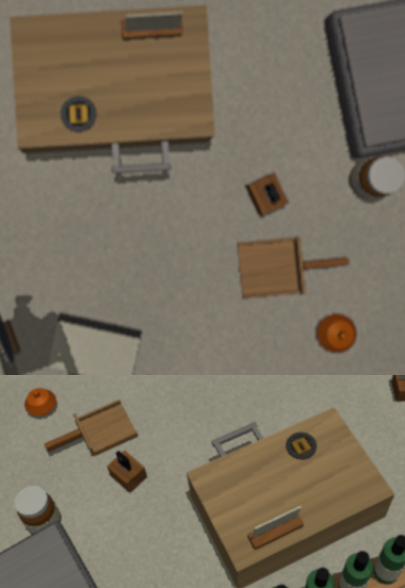

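The drawer is shut and the keyway runs front to back, so it is locked. The key stands in its block at (268,193), the tray lies level at (270,268), and the bystanders are in place.

```bash
python3 -c "
from rig import manip
print(manip.sign_off())"
```

```text
the job is handed in; nothing more can be done
None
```

I finished the whole sequence and handed the job in after about 113 s on the robot's clock. Sign-off gave no verdict. In the last pictures the drawer is shut and locked, the key is back in its stand and the empty tray is level on the counter; before the drawer was shut, all three clusters were in the narrow bay and all three tins upright in the wide bay.

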